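# Move the sample blocks on one zone round the four-zone block heater

## Task

The timer has rung: on the four-zone block heater, move each of the three sample blocks on to the next zone, clockwise seen from above, one at a time, starting with the block that has the empty zone ahead of it. The vials are open, so slide the blocks flat on the plate by their lifting grips, never lifting or tipping them, and ease each one forward until it rests against the sprung temperature probe in the wall ahead, then let go with it still touching. The probes are delicate: press lightly (keep below 15 N), and leave everything else on the bench where it is.

Things in the scene. Friction and masses are not known exactly. Their poses are not given: they have to be found in the camera images.
- plate (a point): centre of the block heater's flat plate, 60 mm above the bench; x and y parallel to its walls, x away from the sloping control panel (which faces the robot), z up. Plate 184 x 184 mm inside a wall 36 mm high, 18 mm thick. Thin lines part it into four 92 mm zones: 1 at +x -y, 2 at -x -y, 3 at -x +y, 4 at +x +y.
- heater: the block heater, fixed to the bench; origin under the plate's centre at bench height, axes as the plate's. Clockwise from above is zone 1 to 2 (towards -x), 2 to 3 (towards +y), 3 to 4 (towards +x). At the start zone 4 is empty and zones 1, 2 and 3 hold one block each, any block in any zone. A block fully home leaves the next one free passage (5 mm or more beside it).
- block_a_grip (a point): centre of the square black lifting grip (18 x 18 mm, 36 mm tall, faces parallel to the block's sides) over the middle of the aluminium sample block with four wide vials, 70 mm above its underside. Block 72 x 72 mm, 40 mm high, 0.27 to 0.47 kg, loose; slides with 0.5 to 1.5 N of drag. The grip's underside is 12 mm above the block's top, on a thin stem; the vials stand 6 mm above the top. z up.
- block_b_grip (a point): centre of the square black lifting grip (18 x 18 mm, 36 mm tall, faces parallel to the block's sides) over the middle of the aluminium sample block with eight middling vials, 70 mm above its underside. Block 72 x 72 mm, 40 mm high, 0.27 to 0.47 kg, loose; slides with 0.5 to 1.5 N of drag. The grip's underside is 12 mm above the block's top, on a thin stem; the vials stand 6 mm above the top. z up.
- block_c_grip (a point): centre of the square black lifting grip (18 x 18 mm, 36 mm tall, faces parallel to the block's sides) over the middle of the aluminium sample block with ten narrow vials in two rows, 70 mm above its underside. Block 72 x 72 mm, 40 mm high, 0.27 to 0.47 kg, loose; slides with 0.5 to 1.5 N of drag. The grip's underside is 12 mm above the block's top, on a thin stem; the vials stand 6 mm above the top. z up.
- probe2: sprung temperature probe of zone 2, in the -x wall. Origin: middle of its brass port on the wall's inner face, 28 mm above the plate. Its round steel tip (10 mm) stands 6 to 16 mm out of the wall along the plate's +x: how far it was set differs every time and is not measured. Pushed back, the tip resists with about 4.5 N per mm and bottoms after 6 mm.
- probe3: sprung temperature probe of zone 3, in the +y wall. Origin: middle of its brass port on the wall's inner face, 28 mm above the plate. Its round steel tip (10 mm) stands 6 to 16 mm out of the wall along the plate's -y: how far it was set differs every time and is not measured. Pushed back, the tip resists with about 4.5 N per mm and bottoms after 6 mm.
- probe4: sprung temperature probe of zone 4, in the +x wall. Origin: middle of its brass port on the wall's inner face, 28 mm above the plate. Its round steel tip (10 mm) stands 6 to 16 mm out of the wall along the plate's -x: how far it was set differs every time and is not measured. Pushed back, the tip resists with about 4.5 N per mm and bottoms after 6 mm.
- probe1: sprung temperature probe of zone 1, in the -y wall. Origin: middle of its brass port on the wall's inner face, 28 mm above the plate. Its round steel tip (10 mm) stands 6 to 16 mm out of the wall along the plate's +y: how far it was set differs every time and is not measured. Pushed back, the tip resists with about 4.5 N per mm and bottoms after 6 mm. No block is moved up to this one.
- spare_block: bystander: a spare block like the one with four wide vials, standing on the bench to the left (+y side) of the heater
- tube_rack: bystander: dark blue rack of small tubes, 75 x 115 x 50 mm, on the bench to the right (-y side) of the heater
- sample_cup: bystander: clear lidded cup, 72 mm wide, 58 mm high
- reagent_jar: bystander: amber jar, 52 mm wide, 75 mm high
- wash_bottle: bystander: white wash bottle, 66 mm wide, 180 mm high
- marker: bystander: marker pen lying on the bench
- timer: bystander: grey bench timer, 70 mm wide, 66 mm high
Not all that is in view belongs to the job. What is shaped like the part that bears block_b_grip but red or turquoise is not meant. Leave any red look-alike of the part that bears block_a_grip alone.

How it is judged (in metres and radians):
On the way, in this order (a step that is already met when the one before it is completed fails the run):
1. the block from zone 3 stands in zone 4 against its probe, let go, with zone 1 still occupied (((x of block_a_grip in the frame of plate above 0.025 m and y of block_a_grip in the frame of plate above 0.025 m and contact force between block_a and probe4 above 0.1 N) or (x of block_b_grip in the frame of plate above 0.025 m and y of block_b_grip in the frame of plate above 0.025 m and contact force between block_b and probe4 above 0.1 N) or (x of block_c_grip in the frame of plate above 0.025 m and y of block_c_grip in the frame of plate above 0.025 m and contact force between block_c and probe4 above 0.1 N)) and ((x of block_a_grip in the frame of plate above 0.025 m and y of block_a_grip in the frame of plate below -0.025 m) or (x of block_b_grip in the frame of plate above 0.025 m and y of block_b_grip in the frame of plate below -0.025 m) or (x of block_c_grip in the frame of plate above 0.025 m and y of block_c_grip in the frame of plate below -0.025 m)) and contact force between each of block_a, block_b, block_c and the fingers below 0.1 N), for 0.2 s.
2. then the block from zone 2 stands in zone 3 against its probe, let go (((x of block_a_grip in the frame of plate below -0.025 m and y of block_a_grip in the frame of plate above 0.025 m and contact force between block_a and probe3 above 0.1 N) or (x of block_b_grip in the frame of plate below -0.025 m and y of block_b_grip in the frame of plate above 0.025 m and contact force between block_b and probe3 above 0.1 N) or (x of block_c_grip in the frame of plate below -0.025 m and y of block_c_grip in the frame of plate above 0.025 m and contact force between block_c and probe3 above 0.1 N)) and contact force between each of block_a, block_b, block_c and the fingers below 0.1 N), for 0.2 s.
3. then the block from zone 1 stands in zone 2 against its probe, let go (((x of block_a_grip in the frame of plate below -0.025 m and y of block_a_grip in the frame of plate below -0.025 m and contact force between block_a and probe2 above 0.1 N) or (x of block_b_grip in the frame of plate below -0.025 m and y of block_b_grip in the frame of plate below -0.025 m and contact force between block_b and probe2 above 0.1 N) or (x of block_c_grip in the frame of plate below -0.025 m and y of block_c_grip in the frame of plate below -0.025 m and contact force between block_c and probe2 above 0.1 N)) and contact force between each of block_a, block_b, block_c and the fingers below 0.1 N), for 0.2 s.
At the end, for the whole second after the job is handed in: zones 4, 3 and 2 each hold a block (centre over 25 mm past both dividing lines), zone 1 is empty; each block has moved over 50 mm, lies flat (within 3 mm), is let go, still (under 10 mm/s) and touches the probe tip of its zone (over 0.1 N) (((x of block_a_grip in the frame of plate above 0.025 m and y of block_a_grip in the frame of plate above 0.025 m and contact force between block_a and probe4 above 0.1 N) or (x of block_b_grip in the frame of plate above 0.025 m and y of block_b_grip in the frame of plate above 0.025 m and contact force between block_b and probe4 above 0.1 N) or (x of block_c_grip in the frame of plate above 0.025 m and y of block_c_grip in the frame of plate above 0.025 m and contact force between block_c and probe4 above 0.1 N)) and ((x of block_a_grip in the frame of plate below -0.025 m and y of block_a_grip in the frame of plate above 0.025 m and contact force between block_a and probe3 above 0.1 N) or (x of block_b_grip in the frame of plate below -0.025 m and y of block_b_grip in the frame of plate above 0.025 m and contact force between block_b and probe3 above 0.1 N) or (x of block_c_grip in the frame of plate below -0.025 m and y of block_c_grip in the frame of plate above 0.025 m and contact force between block_c and probe3 above 0.1 N)) and ((x of block_a_grip in the frame of plate below -0.025 m and y of block_a_grip in the frame of plate below -0.025 m and contact force between block_a and probe2 above 0.1 N) or (x of block_b_grip in the frame of plate below -0.025 m and y of block_b_grip in the frame of plate below -0.025 m and contact force between block_b and probe2 above 0.1 N) or (x of block_c_grip in the frame of plate below -0.025 m and y of block_c_grip in the frame of plate below -0.025 m and contact force between block_c and probe2 above 0.1 N)) and distance of each of block_a_grip, block_b_grip, block_c_grip from where it was at the start of the episode above 0.05 m and linear speed of each of block_a, block_b, block_c below 0.01 m/s and z of each of block_a_grip, block_b_grip, block_c_grip in the frame of plate below 0.073 m).
It fails at once if a temperature probe is pressed with more than 15 N (contact force between anything else and probe1 above 15 N or contact force between anything else and probe2 above 15 N or contact force between anything else and probe3 above 15 N or contact force between anything else and probe4 above 15 N).
It fails at once if a sample block is lifted more than 8 mm off the plate or tipped by more than 0.12 rad (z of any of block_a_grip, block_b_grip, block_c_grip in the frame of plate above 0.078 m or angle between any of block_a, block_b, block_c's own z axis and vertical above 0.12 rad).
It fails at once if a bystander on the bench is moved by more than 15 mm (distance of any of spare_block, tube_rack, sample_cup, reagent_jar, wash_bottle, marker, timer from where it was at the start of the episode above 0.015 m).
It also fails if it takes over 72 s, if anything falls off the work surface, if the arm or the gripper's body presses on something with over 40 N, if the wrist force passes 120 N, or if a joint passes its speed limit or range.

## Robot

A 7-joint arm with a two-finger parallel gripper is mounted at the origin on the work surface. World frame = base frame: x ahead of the robot, y to its left, z up, the work surface at z = 0. Lengths are in m, angles in degrees, forces in N, time in s.
With the tool pointing down it reaches from about 0.425 to 0.825 m from the base axis. Payload 3.6 kg.
Tool frame: the origin (TCP) lies midway between the tips of the shut fingers; the grasp point (between the pads) lies 19 mm behind it (env.hold_point_z is the z of the grasp point in the tool frame, in m); z points along the fingers, y is the direction in which the jaws open and shut (so a half turn about z gives the same grasp; the last joint's range is limited). The gripper opens to 93 mm and grips with 3 to 60 N. Pads are 15 mm wide; open, the fingers measure 128 mm over their backs; the gripper's body (75 mm by 188 mm) begins 65 mm behind the grasp point.
Start: joints at [-73.482, 35.231, -0.722, 81.555, 0.464, 63.22, -2.315], TCP at [0.201, 0.618, 0.219] pointing down, gripper open.
Joint ranges: [-178.69, 178.69], [-17.37, 117.87], [-77.05, 75.6], [15.02, 138.74], [-78.02, 258.01], [0.78, 113.62], [-162.83, 162.83]. Speed limits (degrees/s): [159.86, 159.86, 180, 180, 180, 180, 180].

## Interface

Orientations are given as [roll, pitch, yaw] about the fixed x, y, z axes, in that order (R = Rz(yaw) Ry(pitch) Rx(roll)).
In Python, from cell import env gives the robot as it stands.
- The arm moves only by the shell command python3 -m creep 'ROWS' [FORCE]. ROWS is JSON, a list of rows, each a list of 7 numbers: the turn, a rotation vector about the tool's x, y, z in rad, then the shift along the tool's x, y, z in m, then the opening, from 0 (shut) to 1 (fully open). In form: [[rx, ry, rz, x, y, z, grip], ...]. A call has 1 to 10 rows; each row is the pose to reach, as a shift and turn from the pose commanded when the call began, along the tool's axes at that moment; what a row does not reach only later rows make up. A row lasts 1/10 s, in which the tool goes at most 50 mm and 8.59 degrees, less where a joint would pass 70% of its speed; a pose out of reach is approached as far as the arm can. A call with a gripper value outside its range is refused whole. The fingers move at their own pace and stop on an object; FORCE is the grip in N (left out, the last holds). Time passes only in rows, so rows that repeat a pose let the fingers close. It gives the time, the measured TCP pose, the force and the opening at its end, in the units of the state.
- env.state(): the state, without advancing time (a new reading comes with each control period).
- env.get_image(name): name is "scene" or "top"; returns the picture (384x512x3 uint8, blue, green, red); there is no depth.
- env.camera_model(name): a dict with "fov_y" (degrees; the focal length in pixels is half the picture's height over the tangent of half this angle, whatever the lens; pixels are square), "cx", "cy" (the principal point, pixels), "position" and "rotation" of the camera in the world. Camera axes: x right, y up, looking along -z (the intrinsics and any distortion apply to the point x, -y, -z); pixel columns grow to the right and rows downward; lengths in m; the calibration is good to about 2 mm. A picture is of the moment at which its call begins. camera_model takes no time and is no camera call.
- env.close_job(): hands the job in, once; it reports no verdict.
The state is a dict: "t": time; "q": joint angles; "qd": joint speeds; "tau": joint torques, N m; "tool_pos": TCP position; "eef_rot": TCP orientation; "contact_force": force on the tool from outside, world axes, zero at the start; "wrist_torque": the same for the moment, N m; "width": finger opening in m.
Only numpy, scipy, OpenCV 4.12 (cv2) and the standard library are available. Lean on these libraries where they do the work, as an engineer would, in place of code of your own. Each camera call takes 0.05 s, during which the arm holds its last target.

## Working session

There is one attempt and no reset: what is moved stays moved. The work goes in short steps, Python scripts to look and compute and a shell command to move; the robot and the scene stay as the last step left them, time stands still between calls to the robot, and variables do not carry over. Pictures are saved under pics/ and viewed, and the job is handed in when it is done.

```bash
ls; mkdir -p pics
python3 - <<'E'
from cell import env
import cv2
print(env.state())
for n in("scene","top"):
    print(n,env.camera_model(n)); cv2.imwrite(f"pics/{n}0.png",env.get_image(n))
print(env.hold_point_z)
E
```

```text
pics
{'t': 0.0, 'q': array([-73.48232268,  35.28792577,  -0.72211845,  81.64211148,
         0.4658959 ,  63.22006497,  -2.31520745]), 'qd': array([ 0.015415  ,  0.06050891,  0.07338286, -0.10507574, -0.01032867,
       -0.00815969,  0.00602317]), 'tau': array([-8.75874434e-05, -4.58930790e+01,  2.09384216e-01, -1.65747535e+01,
       -6.09600591e-02,  2.04522087e-02,  2.40670333e-04]), 'tool_pos': array([0.20100711, 0.61729073, 0.21749168]), 'eef_rot': array([-1.79852864e+02,  4.18122632e-03,  1.61967557e+02]), 'contact_force': array([0.00104767, 0.00103545, 0.16551767]), 'wrist_torque': array([-0.01106438,  0.08713925, -0.01030759]), 'width': 0.09294956156485873}
scene {'fov_y': 44.827112593843665, 'cx': 252.5590257822682, 'cy': 199.31543625759318, 'position': array([ 1.24931665, -0.08912516,  1.2357198 ]), 'rotation': array([32.41181274, -0.60237961, 84.48619504])}
top {'fov_y': 51.691190419496884, 'cx': 251.16513051791554, 'cy': 194.91233327823142, 'position': array([ 0.27804903, -0.01013736,  1.36992416]), 'rotation': array([ 13.19384929,   0.35583748, -89.58924657])}
-0.0188
```

View pics/scene0.png

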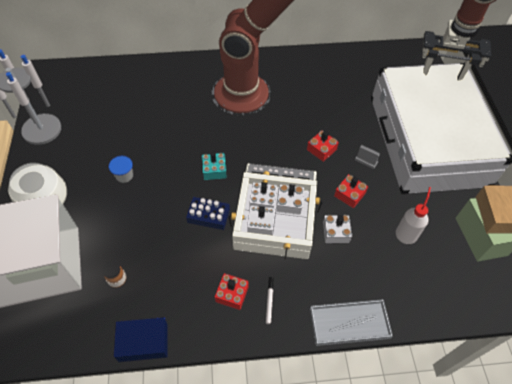

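View pics/top0.png

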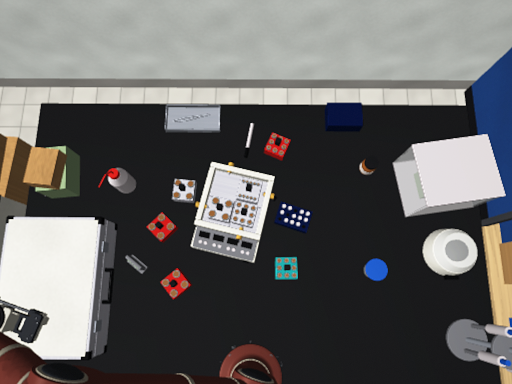

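The two views show the heater with three blocks at about (275,212) in scene and (234,205) in top. I'll zoom in on it.

Run:
```python
import cv2
a=cv2.imread("pics/scene0.png")[155:265,222:332]; b=cv2.imread("pics/top0.png")[155:265,180:290]
cv2.imwrite("pics/crop0.png",cv2.hconcat([cv2.resize(x,(396,396),interpolation=cv2.INTER_CUBIC) for x in(a,b)]))
```

```text
(no output)
```

View pics/crop0.png

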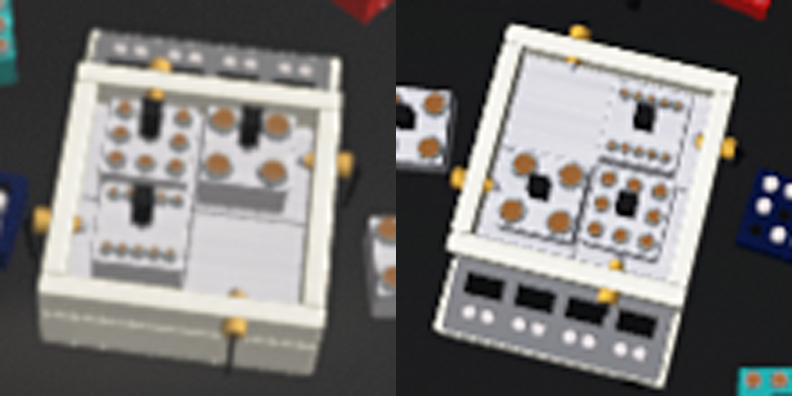

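Blocks: A (four wide) is in zone 3, B (eight) in zone 2 and C (ten) in zone 1, with zone 4 empty. Look-alikes outside the heater, by top-view pixel:
- Grey spare block at (184,190)
- Red blocks at (277,146), (161,227) and (174,284)
- Turquoise block at (287,268)

The three I want are the ones inside the heater walls. Next I'll measure the heater frame and the grips.

```bash
cat > h.py <<'E'
import numpy as np,cv2
from scipy.spatial.transform import Rotation as R
from cell import env
def ray(n,px):
    m=env.camera_model(n); f=192/np.tan(np.radians(m['fov_y']/2))
    px=np.atleast_2d(px).astype(float)
    d=np.c_[(px[:,0]-m['cx'])/f,-(px[:,1]-m['cy'])/f,-np.ones(len(px))]
    return np.array(m['position']),R.from_euler('xyz',m['rotation'],degrees=True).apply(d)
def plane(n,px,z):
    o,d=ray(n,px); return (o+d*((z-o[2])/d[:,2])[:,None])
def proj(n,P):
    m=env.camera_model(n); f=192/np.tan(np.radians(m['fov_y']/2))
    c=R.from_euler('xyz',m['rotation'],degrees=True).inv().apply(np.atleast_2d(P)-m['position'])
    return np.c_[m['cx']-f*c[:,0]/c[:,2],m['cy']+f*c[:,1]/c[:,2]]
E
python3 - <<'E'
from h import *
for n,roi in(("top",(185,155,285,270)),("scene",(222,155,330,265))):
    im=cv2.imread(f"pics/{n}0.png"); hsv=cv2.cvtColor(im,cv2.COLOR_BGR2HSV)
    print(n, im[200,200], im[240,240] if n=="scene" else im[186,268])
    d=im[:,:,2].astype(int)-im[:,:,0]
    m=((d>5)&(d<60)&(im[:,:,2]>190)).astype(np.uint8)*255
    k=np.zeros_like(m); x0,y0,x1,y1=roi; k[y0:y1,x0:x1]=m[y0:y1,x0:x1]
    cs,_=cv2.findContours(k,cv2.RETR_EXTERNAL,cv2.CHAIN_APPROX_NONE); c=max(cs,key=cv2.contourArea)
    q=cv2.approxPolyDP(cv2.convexHull(c),5,True)[:,0]; print(q.tolist(),len(cs))
    P=plane(n,q,0.096); print(P.round(4).tolist(), np.linalg.norm(P-np.roll(P,-1,0),axis=1).round(4))
    cv2.imwrite(f"pics/mask_{n}.png",cv2.resize(k[150:275,180:335],None,fx=4,fy=4,interpolation=0))
    g=((im.max(2)<70)).astype(np.uint8); g2=np.zeros_like(g); g2[y0:y1,x0:x1]=g[y0:y1,x0:x1]
    N,l,s,ce=cv2.connectedComponentsWithStats(g2)
    for i in range(1,N):
        if 10<s[i,4]<150: print(s[i].tolist(),ce[i].round(2))
E
```

```text
top [148 156 157] [238 244 244]
[[212, 162], [274, 177], [258, 239], [194, 223]] 9
[[0.6898, 0.1327, 0.096], [0.6384, -0.0758, 0.096], [0.4311, -0.0231, 0.096], [0.4818, 0.185, 0.096]] [0.2147 0.2139 0.2142 0.2144]
[246, 184, 6, 7, 34] [248.5 187. ]
[217, 203, 6, 8, 34] [219.06 206.38]
[241, 208, 6, 7, 32] [243.44 211.19]
[199, 231, 11, 7, 56] [203.89 234.12]
[213, 234, 11, 8, 56] [218.04 237.66]
[227, 238, 12, 7, 62] [232.6  240.94]
[241, 241, 11, 8, 59] [246.25 244.58]
scene [128 118 121] [125 133 136]
[[315, 172], [311, 245], [233, 235], [244, 173]] 12
[[0.4498, 0.1894, 0.096], [0.6917, 0.1373, 0.096], [0.6416, -0.0727, 0.096], [0.4345, -0.0243, 0.096]] [0.2475 0.2159 0.2127 0.2142]
[261, 182, 6, 11, 45] [263.47 187.42]
[289, 185, 6, 11, 47] [291.13 189.72]
[222, 205, 4, 4, 13] [223.54 206.38]
[259, 206, 6, 11, 51] [261.04 211.25]
```

Run:
```python
from h import *
import itertools
C={}
for n,q in(("top",[[212,162],[274,177],[258,239],[194,223]]),("scene",[[311,245],[233,235],[244,173],[315,172]])):
    im=cv2.imread(f"pics/{n}0.png"); g=cv2.GaussianBlur(cv2.cvtColor(im,cv2.COLOR_BGR2GRAY),(3,3),0)
    # subpixel edges: sample across each side, find steepest gradient outer
    L=[];q=np.array(q,float);c=q.mean(0)
    for i in range(4):
        a,b=q[i],q[(i+1)%4]; t=(b-a)/np.linalg.norm(b-a); nn=np.array([t[1],-t[0]]); nn*=np.sign(nn@(a-c))
        pts=[]
        for s in np.linspace(.12,.88,40):
            o=np.arange(-3,3.01,.25); P=a+(b-a)*s+o[:,None]*nn
            v=cv2.remap(g.astype(np.float32),P[:,0].astype(np.float32)[None],P[:,1].astype(np.float32)[None],cv2.INTER_LINEAR)[0]
            k=np.argmin(np.gradient(v)); pts.append(P[k])
        l=cv2.fitLine(np.array(pts,np.float32),cv2.DIST_HUBER,0,.01,.01).ravel(); L.append(l)
    cor=[]
    for i in range(4):
        l1,l2=L[i-1],L[i]; s=np.linalg.solve(np.c_[l1[:2],-l2[:2]],l2[2:]-l1[2:]); cor.append(l1[2:]+s[0]*l1[:2])
    P=plane(n,np.array(cor),.096); print(n,np.array(cor).round(1).tolist(),P.round(4).tolist(),np.linalg.norm(P-np.roll(P,-1,0),axis=1).round(4))
    print(' centre',P.mean(0),'yaw',[np.degrees(np.arctan2(*(u[1::-1]))).round(2) for u in (P[0]-P[3],P[1]-P[2])],[np.degrees(np.arctan2(-u[0],u[1])).round(2) for u in (P[0]-P[1],P[3]-P[2])])
G={"top":dict(C=(248.5,187),A=(219.06,206.38),B=(243.44,211.19)),"scene":dict(B=(263.47,187.42),A=(291.13,189.72),C=(261.04,211.25))}
c=np.array([.5603,.0547]);y=np.radians(-13.9);Rm=np.array([[np.cos(y),np.sin(y)],[-np.sin(y),np.cos(y)]])
for k in "ABC":
    o1,d1=ray("top",G["top"][k]);o2,d2=ray("scene",G["scene"][k]);d1=d1[0];d2=d2[0]
    s=np.linalg.lstsq(np.c_[d1,-d2],o2-o1,rcond=None)[0];p1=o1+s[0]*d1;p2=o2+s[1]*d2
    m=(p1+p2)/2; print(k,"tri",m.round(4),"gap",np.linalg.norm(p1-p2).round(4),*[(n,plane(n,G[n][k],.13)[0,:2].round(4)) for n in G],'plate',(Rm@(m[:2]-c)).round(4))
```

```text
top [[210.6999969482422, 160.8000030517578], [274.6000061035156, 175.8000030517578], [259.29998779296875, 239.8000030517578], [193.1999969482422, 224.0]] [[0.6942, 0.1372, 0.096], [0.6427, -0.078, 0.096], [0.4284, -0.0272, 0.096], [0.4785, 0.1875, 0.096]] [0.2213 0.2202 0.2204 0.2214]
 centre [0.56096435 0.0548849  0.096     ] yaw [np.float64(-13.12), np.float64(-13.33)] [np.float64(-13.44), np.float64(-13.14)]
scene [[311.79998779296875, 245.6999969482422], [232.0, 235.6999969482422], [242.8000030517578, 175.8000030517578], [317.5, 168.3000030517578]] [[0.6941, 0.139, 0.096], [0.6435, -0.0755, 0.096], [0.4444, -0.0288, 0.096], [0.4367, 0.1992, 0.096]] [0.2204 0.2045 0.2282 0.2643]
 centre [0.55469992 0.05847071 0.096     ] yaw [np.float64(-13.17), np.float64(-13.2)] [np.float64(-13.26), np.float64(1.92)]
A tri [0.5302 0.1021 0.1316] gap 0.0006 ('top', array([0.5305, 0.1019])) ('scene', array([0.5292, 0.1027])) plate [-0.0406  0.0388]
B tri [0.5151 0.0243 0.1313] gap 0.0009 ('top', array([0.5153, 0.0239])) ('scene', array([0.5143, 0.0249])) plate [-0.0366 -0.0404]
C tri [0.5942 0.0088 0.1327] gap 0.0009 ('top', array([0.5949, 0.0084])) ('scene', array([0.5927, 0.0095])) plate [ 0.0439 -0.0364]
```

Both views agree. The wall measures 220–221 mm, which matches the spec. The plate centre is about (0.561, 0.0555) with yaw −13.25°, and the grips triangulate to z ≈ 0.131 against 0.130 expected. Now a helper to work out the rows.

```bash
cat >> h.py <<'E'
C0=np.array([.561,.0555]);YAW=-13.25
_c,_s=np.cos(np.radians(YAW)),np.sin(np.radians(YAW))
def w2p(p): d=np.asarray(p)[:2]-C0; return np.array([_c*d[0]+_s*d[1],-_s*d[0]+_c*d[1]])
def p2w(p): return C0+np.array([_c*p[0]-_s*p[1],_s*p[0]+_c*p[1]])
def goto(xy,z,yaw):   # shift/turn in tool axes from measured pose
    s=env.state(); R0=R.from_euler('xyz',s['eef_rot'],degrees=True)
    Rt=R.from_euler('xyz',[180,0,yaw],degrees=True)
    print('turn',(R0.inv()*Rt).as_rotvec().round(4),'shift',R0.inv().apply(np.r_[xy,z]-s['tool_pos']).round(4))
def st():
    s=env.state(); f=s['contact_force']; fp=[_c*f[0]+_s*f[1],-_s*f[0]+_c*f[1],f[2]]
    print('t',round(s['t'],2),'plate',(w2p(s['tool_pos'])*1000).round(2),'z',s['tool_pos'][2].round(4),'rot',s['eef_rot'].round(2),'Fp',np.round(fp,2),'w',s['width'].round(4),'tau',s['wrist_torque'].round(3))
E
python3 - <<'E'
from h import *
for k,p in dict(A=[.5302,.1021],B=[.5151,.0243],C=[.5942,.0088]).items(): print(k,w2p(p).round(4))
goto([.5302,.1021],.19,76.75)
st()
E
python3 -m creep --help | head
```

```text
A [-0.0407  0.0383]
B [-0.0375 -0.0409]
C [ 0.043  -0.0378]
turn [-0.0018  0.0018  1.4873] shift [-0.4725 -0.388   0.0285]Traceback (most recent call last):
  File "<stdin>", line 4, in <module>
  File "h.py", line 25, in st
    print('t',round(s['t'],2),'plate',(w2p(s['tool_pos'])*1000).round(2),'z',s['tool_pos'][2].round(4),'rot',s['eef_rot'].round(2),'Fp',np.round(fp,2),'w',s['width'].round(4),'tau',s['wrist_torque'].round(3))
                                                                                                                                                           ^^^^^^^^^^^^^^^^
AttributeError: 'float' object has no attribute 'round'
invalid input: not JSON, or not a number
```

```bash
sed -i "s/s\['width'\].round(4)/round(s['width'],4)/" h.py
python3 -m creep '[[0,0,0.12,-0.033,-0.027,0,0.5],[0,0,0.24,-0.066,-0.054,0,0.5],[0,0,0.36,-0.1,-0.082,0,0.5],[0,0,0.48,-0.133,-0.109,0,0.5],[0,0,0.6,-0.166,-0.136,0,0.5],[0,0,0.72,-0.2,-0.164,0,0.5],[0,0,0.84,-0.233,-0.191,0,0.5],[0,0,0.96,-0.266,-0.218,0,0.5],[0,0,1.08,-0.3,-0.246,0,0.5],[0,0,1.2,-0.333,-0.273,0,0.5]]' 20
python3 - <<'E'
from h import *
st();goto([.5302,.1021],.19,76.75)
E
```

```text
t: 1.1
tool_pos: [0.4338, 0.2536, 0.2185]
eef_rot: [-180.0, 0.0, 92.9]
contact_force: [1.2, -0.2, 0.5]
width: 0.0469
t 1.1 plate [-169.19  163.67] z 0.2185 rot [-1.7997e+02  1.0000e-02  9.2930e+01] Fp [1.17 0.07 0.51] w 0.0469 tau [ 0.012  0.024 -0.018]
turn [-0.0004  0.0003  0.2824] shift [-0.1562  0.0885  0.0285]
```

```bash
python3 -m creep '[[0,0,0.07,-0.039,0.022,0,0.5],[0,0,0.14,-0.078,0.044,0,0.5],[0,0,0.21,-0.117,0.066,0.014,0.5],[0,0,0.282,-0.156,0.088,0.028,0.5],[0,0,0.282,-0.156,0.088,0.028,0.5],[0,0,0.282,-0.156,0.088,0.028,0.5]]'
python3 - <<'E'
from h import *
st();goto([.5302,.1021],.115,76.75)
for n in("scene","top"):
    cv2.imwrite(f"pics/{n}1.png",env.get_image(n))
a=cv2.imread("pics/scene1.png")[135:265,212:342]; b=cv2.imread("pics/top1.png")[145:275,170:300]
cv2.imwrite("pics/crop1.png",cv2.hconcat([cv2.resize(x,(390,390),interpolation=cv2.INTER_CUBIC) for x in(a,b)]))
E
```

```text
t: 1.7
tool_pos: [0.5297, 0.1035, 0.1899]
eef_rot: [-179.9, 0.1, 76.9]
contact_force: [-0.4, 1.0, -0.1]
width: 0.0462
t 1.7 plate [-41.5  39.5] z 0.1899 rot [-1.799e+02  6.000e-02  7.692e+01] Fp [-0.57  0.89 -0.06] w 0.0462 tau [-0.034  0.09  -0.037]
turn [-0.0018  0.001   0.0029] shift [-0.0011  0.001   0.0749]
```

View pics/crop1.png

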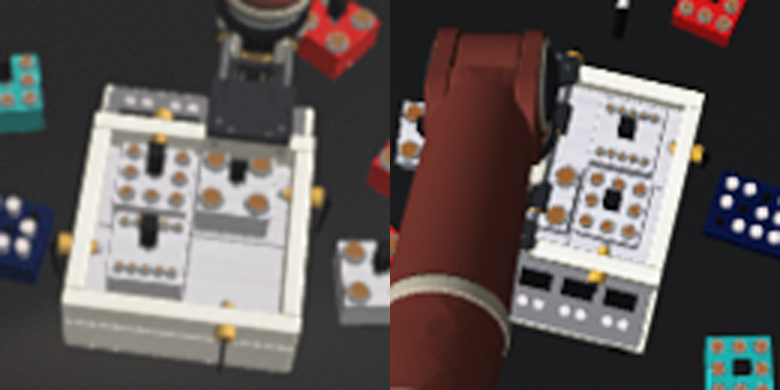

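Run:
```python
from h import *
s=env.state();print(proj("scene",s['tool_pos']),proj("top",s['tool_pos']),proj("scene",[.5302,.1021,.148]))
a=cv2.imread("pics/scene1.png")[135:215,252:332]
a=cv2.resize(a,(600,600),interpolation=cv2.INTER_CUBIC)
cv2.imwrite("pics/crop1b.png",cv2.convertScaleAbs(a,alpha=1.8,beta=20))
```

```text
[[294.17319016 177.46603373]] [[215.95324625 202.78236272]] [[291.49393006 186.50618118]]
```

View pics/crop1b.png

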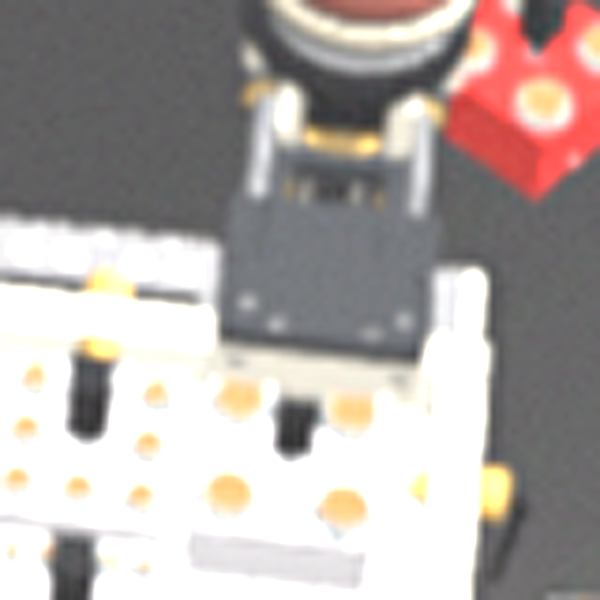

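The picture shows the gripper body above block A with the fingers hidden behind it. The grip, at about (291,190) in scene, is under the TCP's projected spot at (294,177). That leaves ±14 mm of jaw clearance, so I'll descend.

```bash
python3 -m creep '[[0,0,0,-0.001,0.001,0.025,0.5],[0,0,0,-0.001,0.001,0.05,0.5],[0,0,0,-0.001,0.001,0.075,0.5],[0,0,0,-0.001,0.001,0.075,0.5],[0,0,0,-0.001,0.001,0.075,0.5]]'
python3 - <<'E'
from h import *
st()
E
python3 -m creep '[[0,0,0,0,0,0,0.15],[0,0,0,0,0,0,0.1],[0,0,0,0,0,0,0.1],[0,0,0,0,0,0,0.1],[0,0,0,0,0,0,0.1]]' 10
python3 - <<'E'
from h import *
st()
E
```

```text
t: 2.3
tool_pos: [0.5305, 0.1048, 0.1161]
eef_rot: [-180.0, -0.0, 77.2]
contact_force: [-0.2, 0.8, -0.2]
width: 0.0465
t 2.3 plate [-40.96  41.01] z 0.1161 rot [-1.7999e+02 -3.0000e-02  7.7200e+01] Fp [-0.36  0.7  -0.2 ] w 0.0465 tau [-0.108  0.052  0.041]
t: 2.8
tool_pos: [0.5307, 0.1035, 0.1162]
eef_rot: [180.0, -0.0, 77.1]
contact_force: [-1.7, 0.8, 3.1]
width: 0.0182
t 2.8 plate [-40.49  39.75] z 0.1162 rot [ 1.7999e+02 -3.0000e-02  7.7050e+01] Fp [-1.82  0.44  3.1 ] w 0.0182 tau [-0.062  0.377 -0.061]
```

```bash
python3 -m creep '[[0,0,0.004,0,0.004,0,0.1],[0,0,0.004,0,0.012,0,0.1],[0,0,0.004,0,0.02,0,0.1],[0,0,0.004,0,0.028,0,0.1],[0,0,0.004,0,0.036,0,0.1],[0,0,0.004,0,0.044,0,0.1],[0,0,0.004,0,0.052,0,0.1],[0,0,0.004,0,0.060,0,0.1],[0,0,0.004,0,0.068,0,0.1],[0,0,0.004,0,0.072,0,0.1]]'
python3 - <<'E'
from h import *
st()
E
python3 -m creep '[[0,0,0,0,0.001,0,0.1],[0,0,0,0,0.002,0,0.1],[0,0,0,0,0.003,0,0.1],[0,0,0,0,0.004,0,0.1]]'
python3 - <<'E'
from h import *
st()
E
```

```text
t: 3.8
tool_pos: [0.6021, 0.0867, 0.1162]
eef_rot: [180.0, -0.0, 76.8]
contact_force: [-3.1, 1.1, 6.6]
width: 0.0181
t 3.8 plate [32.89 39.83] z 0.1162 rot [ 1.7996e+02 -1.0000e-02  7.6790e+01] Fp [-3.3   0.37  6.57] w 0.0181 tau [0.071 0.714 0.019]
t: 4.2
tool_pos: [0.6055, 0.086, 0.1162]
eef_rot: [180.0, -0.0, 76.8]
contact_force: [-1.8, -0.3, 5.6]
width: 0.018
t 4.2 plate [36.31 39.93] z 0.1162 rot [ 1.7997e+02 -2.0000e-02  7.6800e+01] Fp [-1.64 -0.71  5.55] w 0.018 tau [0.056 0.602 0.024]
```

```bash
for i in 1; do python3 -m creep '[[0,0,0,0,0,-0.0005,0.1],[0,0,0,0,0,-0.0005,0.1]]' >/dev/null; python3 -c "from h import *;st()"; python3 -m creep '[[0,0,0,0,0,-0.0003,0.1]]' >/dev/null; python3 -c "from h import *;st()"; python3 -m creep '[[0,0,0,0,0,0,0.1]]' >/dev/null; python3 -c "from h import *;st()"; done
```

```text
t 4.4 plate [36.45 39.92] z 0.1162 rot [179.93  -0.    76.8 ] Fp [0.18 0.12 3.28] w 0.0179 tau [0.003 0.136 0.009]
t 4.5 plate [36.27 39.86] z 0.1162 rot [1.7993e+02 1.0000e-02 7.6810e+01] Fp [ 1.13 -0.35 -0.37] w 0.0177 tau [ 0.017 -0.031 -0.028]
t 4.6 plate [36.01 39.85] z 0.1162 rot [1.7996e+02 2.0000e-02 7.6810e+01] Fp [0.29 0.06 0.46] w 0.018 tau [-0.037 -0.027  0.04 ]
```

```bash
python3 -m creep '[[0,0,0,0,0.0005,0,0.1],[0,0,0,0,0.001,0,0.1],[0,0,0,0,0.0015,0,0.1]]' >/dev/null; python3 -c "from h import *;st()"; python3 -m creep '[[0,0,0,0,0.0005,0,0.1],[0,0,0,0,0.001,0,0.1]]' >/dev/null; python3 -c "from h import *;st()"; python3 -m creep '[[0,0,0,0,0.0005,0,0.1],[0,0,0,0,0.001,0,0.1]]' >/dev/null; python3 -c "from h import *;st()"
```

```text
t 4.9 plate [36.58 39.91] z 0.1162 rot [-1.7993e+02  2.0000e-02  7.6830e+01] Fp [-0.89 -0.42  1.36] w 0.0181 tau [0.005 0.235 0.026]
t 5.1 plate [37.77 40.02] z 0.1162 rot [-1.7996e+02  1.0000e-02  7.6830e+01] Fp [-1.35 -1.38  0.66] w 0.0178 tau [-0.044  0.189  0.037]
t 5.3 plate [38.88 40.01] z 0.1162 rot [-1.7997e+02  1.0000e-02  7.6830e+01] Fp [-0.14 -0.86 -0.42] w 0.0182 tau [0.015 0.139 0.024]
```

```bash
for i in 1 ; do python3 -m creep '[[0,0,0,0,0.0005,0,0.1],[0,0,0,0,0.001,0,0.1]]' >/dev/null; python3 -c "from h import *;st()"; python3 -m creep '[[0,0,0,0,0.0005,0,0.1],[0,0,0,0,0.001,0,0.1]]' >/dev/null; python3 -c "from h import *;st()"; done
```

```text
t 5.5 plate [39.93 39.97] z 0.1162 rot [-1.7998e+02  1.0000e-02  7.6820e+01] Fp [-0.15 -0.58 -1.49] w 0.0175 tau [-0.022  0.092  0.057]
t 5.7 plate [40.94 39.96] z 0.1162 rot [-1.7998e+02  1.0000e-02  7.6830e+01] Fp [-0.1  -0.45 -0.69] w 0.0178 tau [-0.029  0.115  0.005]
```

Run:
```python
from h import *
b=env.get_image("scene"); cv2.imwrite("pics/s2.png",b)
b=b[190:260,262:332]
cv2.imwrite("pics/c2.png",cv2.resize(b,(560,560),interpolation=cv2.INTER_CUBIC))
```

```text
(no output)
```

View pics/c2.png

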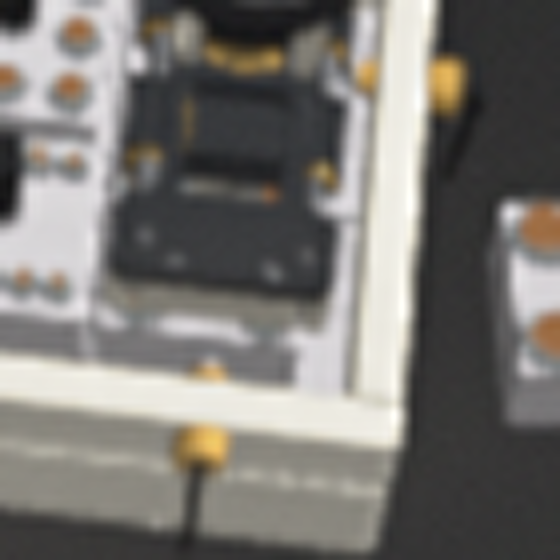

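The picture shows block A following in the gripper, with its front face close to probe 4's brass port at crop (208,370). I'll keep creeping.

```bash
for i in 1 ; do python3 -m creep '[[0,0,0,0,0.0005,0,0.1],[0,0,0,0,0.001,0,0.1]]' >/dev/null; python3 -c "from h import *;st()"; python3 -m creep '[[0,0,0,0,0.0005,0,0.1],[0,0,0,0,0.001,0,0.1]]' >/dev/null; python3 -c "from h import *;st()"; done
```

```text
t 5.95 plate [41.94 39.95] z 0.1162 rot [-1.7998e+02  1.0000e-02  7.6820e+01] Fp [ 0.48  0.67 -2.36] w 0.0179 tau [-0.059  0.1    0.042]
t 6.15 plate [42.97 39.96] z 0.1163 rot [-1.7998e+02  1.0000e-02  7.6830e+01] Fp [ 0.7   0.57 -2.52] w 0.0178 tau [-0.067  0.04   0.011]
```

```bash
for i in 1 ; do python3 -m creep '[[0,0,0,0,0.0005,0.0003,0.1],[0,0,0,0,0.001,0.0003,0.1]]' >/dev/null; python3 -c "from h import *;st()"; python3 -m creep '[[0,0,0,0,0.0005,0,0.1],[0,0,0,0,0.001,0,0.1]]' >/dev/null; python3 -c "from h import *;st()"; done
```

```text
t 6.35 plate [43.92 40.04] z 0.1162 rot [-179.98   -0.     76.83] Fp [-1.69  0.26 -1.2 ] w 0.0179 tau [0.019 0.266 0.024]
t 6.55 plate [44.39 40.03] z 0.1163 rot [-179.91   -0.     76.83] Fp [-2.87 -0.43  1.41] w 0.0181 tau [ 0.007  0.639 -0.022]
```

```bash
python3 -m creep '[[0,0,0,0,0,0,0.1]]' >/dev/null; python3 -c "from h import *;st()"; python3 -m creep '[[0,0,0,0,0.0003,0,0.1],[0,0,0,0,0.0005,0,0.1]]' >/dev/null; python3 -c "from h import *;st()"; python3 -m creep '[[0,0,0,0,0,0,0.1]]' >/dev/null; python3 -c "from h import *;st()"
```

```text
t 6.65 plate [44.42 40.04] z 0.1163 rot [-179.92   -0.     76.83] Fp [-2.74 -0.42  0.77] w 0.0181 tau [0.025 0.677 0.002]
t 6.85 plate [44.71 40.08] z 0.1163 rot [-179.89   -0.     76.83] Fp [-4.74 -0.99  3.8 ] w 0.0178 tau [0.069 1.034 0.04 ]
t 6.95 plate [44.81 40.04] z 0.1163 rot [-179.91    0.     76.83] Fp [-4.18 -0.44  3.86] w 0.0181 tau [0.13  1.163 0.02 ]
```

```bash
python3 -m creep '[[0,0,0,0,-0.0002,-0.0002,0.1],[0,0,0,0,-0.0003,-0.0002,0.1]]' >/dev/null; python3 -c "from h import *;st()"; python3 -m creep '[[0,0,0,0,-0.0002,0,0.1],[0,0,0,0,-0.0002,0,0.1]]' >/dev/null; python3 -c "from h import *;st()"
```

```text
t 7.15 plate [44.78 40.06] z 0.1163 rot [-179.94    0.     76.83] Fp [-3.69 -0.69  2.39] w 0.0177 tau [ 0.133  1.076 -0.037]
t 7.35 plate [44.8  40.04] z 0.1162 rot [-1.7997e+02  1.0000e-02  7.6830e+01] Fp [-4.12 -0.33  2.52] w 0.0178 tau [ 0.155  1.031 -0.061]
```

```bash
python3 -m creep '[[0,0,0,0,-0.0002,0,0.1],[0,0,0,0,-0.0003,0,0.1]]' >/dev/null; python3 -c "from h import *;st()"; python3 -m creep '[[0,0,0,0,-0.0002,0,0.1],[0,0,0,0,-0.0002,0,0.1]]' >/dev/null; python3 -c "from h import *;st()"
```

```text
t 7.55 plate [44.78 40.04] z 0.1162 rot [180.     0.    76.83] Fp [-3.73 -0.97  0.83] w 0.018 tau [ 0.131  0.909 -0.019]
t 7.75 plate [44.74 40.05] z 0.1162 rot [179.98   0.    76.83] Fp [-3.43 -0.38 -0.  ] w 0.0177 tau [ 0.11   0.797 -0.003]
```

```bash
for r in 1; do python3 -m creep '[[0,0,0,0,-0.0002,0,0.1],[0,0,0,0,-0.0003,0,0.1]]' >/dev/null; python3 -c "from h import *;st()"; python3 -m creep '[[0,0,0,0,-0.0002,0,0.1],[0,0,0,0,-0.0002,0,0.1]]' >/dev/null; python3 -c "from h import *;st()"; done
```

```text
t 7.95 plate [44.6  40.01] z 0.1162 rot [179.96   0.    76.82] Fp [-2.59 -1.06 -1.48] w 0.0179 tau [0.075 0.64  0.01 ]
t 8.15 plate [44.39 40.  ] z 0.1162 rot [179.96   0.    76.82] Fp [-1.25  0.1  -1.24] w 0.0182 tau [0.057 0.517 0.017]
```

```bash
for r in 1; do python3 -m creep '[[0,0,0,0,-0.0001,0.0002,0.1],[0,0,0,0,-0.0001,0.0002,0.1]]' >/dev/null; python3 -c "from h import *;st()"; python3 -m creep '[[0,0,0,0,0,0,0.1]]' >/dev/null; python3 -c "from h import *;st()"; done
```

```text
t 8.35 plate [44.34 40.  ] z 0.1162 rot [179.95  -0.    76.82] Fp [-1.37 -0.24 -0.44] w 0.0181 tau [0.027 0.497 0.019]
t 8.45 plate [44.3  39.98] z 0.1162 rot [179.96   0.    76.82] Fp [-1.49  0.28 -2.27] w 0.018 tau [ 0.098  0.458 -0.01 ]
```

```bash
for r in 1; do python3 -m creep '[[0,0,0,0,-0.0001,0.0002,0.1],[0,0,0,0,-0.0002,0.0003,0.1]]' >/dev/null; python3 -c "from h import *;st()"; python3 -m creep '[[0,0,0,0,0,0,0.1]]' >/dev/null; python3 -c "from h import *;st()"; done
```

```text
t 8.65 plate [44.26 40.02] z 0.1162 rot [ 1.7993e+02 -1.0000e-02  7.6820e+01] Fp [-0.66  0.09  0.32] w 0.0176 tau [0.034 0.372 0.016]
t 8.75 plate [44.26 40.02] z 0.1162 rot [ 1.7993e+02 -1.0000e-02  7.6820e+01] Fp [-1.27 -0.68 -0.01] w 0.018 tau [ 0.043  0.322 -0.055]
```

```bash
for r in 1; do python3 -m creep '[[0,0,0,0,-0.0001,0,0.1],[0,0,0,0,-0.0002,0,0.1]]' >/dev/null; python3 -c "from h import *;st()"; python3 -m creep '[[0,0,0,0,0,0,0.1]]' >/dev/null; python3 -c "from h import *;st()"; done
```

```text
t 8.95 plate [44.14 40.  ] z 0.1162 rot [ 1.7992e+02 -1.0000e-02  7.6820e+01] Fp [0.38 0.36 1.6 ] w 0.018 tau [ 0.034  0.222 -0.034]
t 9.05 plate [44.11 40.01] z 0.1162 rot [ 1.7993e+02 -1.0000e-02  7.6820e+01] Fp [-0.18  0.48  1.87] w 0.018 tau [0.004 0.21  0.003]
```

```bash
python3 -m creep '[[0,0,0,0,0,0,0.22],[0,0,0,0,0,0,0.24],[0,0,0,0,0,0,0.35],[0,0,0,0,0,0,0.5],[0,0,0,0,0,0,0.5]]' ; python3 -c "from h import *;st();goto([.5302,.1021],.115,76.75)"
```

```text
t: 9.55
tool_pos: [0.6126, 0.0844, 0.1158]
eef_rot: [-180.0, 0.0, 76.8]
contact_force: [-0.7, -0.4, -0.5]
width: 0.0411
t 9.55 plate [43.55 39.99] z 0.1158 rot [-1.800e+02  1.000e-02  7.683e+01] Fp [-0.56 -0.55 -0.47] w 0.0411 tau [-0.06   0.125 -0.018]
turn [-0.      0.0001  0.0013] shift [-0.0016 -0.0842  0.0008]
```

Block A is released, but the tool relaxed back 0.55 mm, so contact isn't certain. I'll check and secure it with a light push from the rear pad, jaws loose, then back away slowly so the spring-loaded block stays on the probe.

```bash
python3 -m creep '[[0,0,0,0,0,0.001,0.26],[0,0,0,0,0,0.001,0.26],[0,0,0,0,0.0005,0.001,0.26],[0,0,0,0,0.001,0.001,0.26],[0,0,0,0,0.0015,0.001,0.26],[0,0,0,0,0.002,0.001,0.26]]' >/dev/null; python3 -c "from h import *;st()"; python3 -m creep '[[0,0,0,0,0.0003,0,0.26],[0,0,0,0,0.0005,0,0.26]]' >/dev/null; python3 -c "from h import *;st()"; python3 -m creep '[[0,0,0,0,0.0003,0,0.26],[0,0,0,0,0.0005,0,0.26]]' >/dev/null; python3 -c "from h import *;st()"
```

```text
t 10.15 plate [45.63 40.01] z 0.1149 rot [180.     0.    76.82] Fp [-0.3   0.41  0.22] w 0.0245 tau [-0.007  0.068  0.023]
t 10.35 plate [46.08 40.  ] z 0.1148 rot [-180.      0.     76.82] Fp [ 0.66  0.15 -0.09] w 0.0244 tau [-0.116  0.128  0.035]
t 10.55 plate [46.56 39.99] z 0.1149 rot [-180.      0.     76.82] Fp [ 0.14 -0.26 -0.21] w 0.0241 tau [-0.039  0.155 -0.023]
```

```bash
python3 -m creep '[[0,0,0,0,0.0003,0,0.26],[0,0,0,0,0.0005,0,0.26]]' >/dev/null; python3 -c "from h import *;st()"; python3 -m creep '[[0,0,0,0,0.0003,0,0.26],[0,0,0,0,0.0005,0,0.26]]' >/dev/null; python3 -c "from h import *;st()"
```

```text
t 10.75 plate [47.   40.03] z 0.1148 rot [-179.99    0.     76.83] Fp [-0.25 -0.33  0.08] w 0.0243 tau [-0.027  0.115  0.021]
t 10.95 plate [47.04 40.01] z 0.1148 rot [-1.7993e+02  1.0000e-02  7.6830e+01] Fp [-1.47  0.22  1.2 ] w 0.0244 tau [-0.101  0.332  0.015]
```

```bash
python3 -m creep '[[0,0,0,0,0.0002,0,0.26],[0,0,0,0,0.0003,0,0.26]]' >/dev/null; python3 -c "from h import *;st()"; python3 -m creep '[[0,0,0,0,0.0002,0,0.26],[0,0,0,0,0.0003,0,0.26]]' >/dev/null; python3 -c "from h import *;st()"
```

```text
t 11.15 plate [47.21 40.06] z 0.1148 rot [-179.92    0.     76.83] Fp [-2.24 -0.9   1.45] w 0.024 tau [-0.009  0.562 -0.025]
t 11.35 plate [47.5  40.12] z 0.1148 rot [-179.92   -0.     76.83] Fp [-3.23 -0.56  2.83] w 0.024 tau [ 0.04   0.807 -0.015]
```

```bash
python3 -m creep '[[0,0,0,0,-0.0002,0,0.26],[0,0,0,0,-0.0004,0,0.26],[0,0,0,0,-0.0006,0,0.26],[0,0,0,0,-0.0008,0,0.26],[0,0,0,0,-0.001,0,0.26]]' >/dev/null; python3 -c "from h import *;st()"; python3 -m creep '[[0,0,0,0,-0.0002,0,0.26],[0,0,0,0,-0.0004,0,0.26],[0,0,0,0,-0.0006,0,0.26]]' >/dev/null; python3 -c "from h import *;st()"
```

```text
t 11.85 plate [47.44 40.08] z 0.1148 rot [179.96  -0.    76.82] Fp [-1.24 -0.26  1.43] w 0.0242 tau [0.067 0.483 0.035]
t 12.15 plate [47.11 39.98] z 0.1148 rot [179.93   0.    76.82] Fp [-0.48  0.65 -0.46] w 0.0243 tau [-0.023  0.137 -0.015]
```

```bash
python3 -m creep '[[0,0,0,0,-0.001,0,0.26],[0,0,0,0,-0.002,0,0.27],[0,0,0,0,-0.0027,0,0.35],[0,0,0,0,-0.0027,0,0.5],[0,0,0,0,-0.0027,-0.001,0.5],[0,0,0,0,-0.0027,-0.02,0.5],[0,0,0,0,-0.0027,-0.05,0.5],[0,0,0,0,-0.0027,-0.06,0.5]]' ; python3 -c "
from h import *
st();goto(p2w([-.0375,-.0405]),.175,166.75);goto(p2w([-.0375,-.0405]),.175,-13.25)"
```

```text
t: 12.95
tool_pos: [0.6147, 0.0842, 0.1777]
eef_rot: [179.7, -0.1, 76.8]
contact_force: [1.4, 0.5, -0.2]
width: 0.0466
t 12.95 plate [45.72 40.21] z 0.1777 rot [ 1.797e+02 -9.000e-02  7.681e+01] Fp [ 1.27  0.82 -0.24] w 0.0466 tau [-0.149  0.073  0.046]
turn [ 0.0054  0.0029 -1.5697] shift [-0.0806 -0.0833  0.0022]
turn [ 0.0029 -0.0054  1.5719] shift [-0.0806 -0.0833  0.0022]
```

```bash
python3 -c "
from h import *
print(env.state()['q'].round(1))
a=[env.get_image(n) for n in('scene','top')]
cv2.imwrite('pics/c3.png',cv2.hconcat([cv2.resize(x,(390,390),interpolation=cv2.INTER_CUBIC) for x in(a[0][145:265,217:337],a[1][150:270,175:295])]))"
```

```text
[-23.5  36.2  23.1  90.6 -16.2  56.2  -8.5]
```

View pics/c3.png

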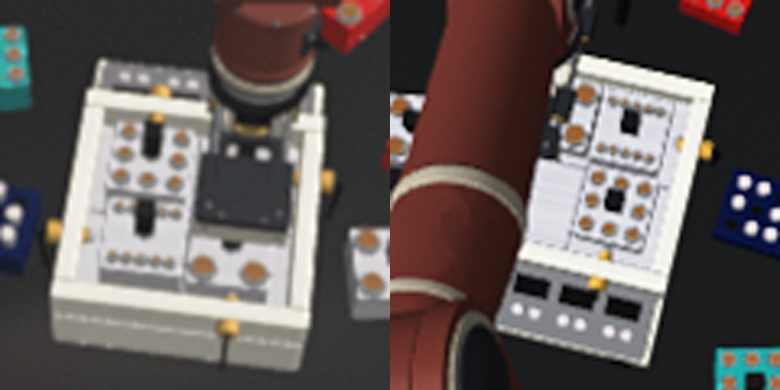

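The picture shows block A in zone 4, its front edge by probe 4's brass at left-crop (230,300). B and C are untouched. Moving to B, jaws along plate y.

```bash
python3 -m creep '[[0,0,-0.145,-0.008,-0.008,0,0.5],[0,0,-0.29,-0.016,-0.016,0,0.5],[0,0,-0.435,-0.024,-0.024,0,0.5],[0,0,-0.58,-0.032,-0.032,0,0.5],[0,0,-0.725,-0.04,-0.041,0,0.5],[0,0,-0.87,-0.048,-0.05,0,0.5],[0,0,-1.015,-0.056,-0.058,0,0.5],[0,0,-1.16,-0.064,-0.066,0,0.5],[0,0,-1.305,-0.072,-0.075,0,0.5],[0,0,-1.45,-0.0806,-0.0833,0,0.5]]'; python3 -c "
from h import *
print(env.state()['q'].round(1));goto(p2w([-.0375,-.0405]),.175,166.75)"
```

```text
t: 14.05
tool_pos: [0.5119, 0.0249, 0.1734]
eef_rot: [-180.0, -0.2, 160.3]
contact_force: [0.7, 1.0, -0.3]
width: 0.0468
[-5.100e+00  2.630e+01 -2.000e-01  1.074e+02  1.000e-01  4.650e+01
  6.500e+01]
turn [-0.0007 -0.0027 -0.113 ] shift [-0.0032  0.001  -0.0016]
```

```bash
python3 -m creep '[[0,0,-0.113,-0.003,0.001,0,0.5],[0,0,-0.113,-0.003,0.001,0,0.5],[0,0,-0.113,-0.003,0.001,0.025,0.5],[0,0,-0.113,-0.003,0.001,0.05,0.5],[0,0,-0.113,-0.003,0.001,0.058,0.5],[0,0,-0.113,-0.003,0.001,0.058,0.5],[0,0,-0.113,-0.003,0.001,0.058,0.5]]'; python3 -c "
from h import *
st();goto(p2w([-.0375,-.0405]),.115,166.75)"
```

```text
t: 14.75
tool_pos: [0.517, 0.025, 0.1172]
eef_rot: [180.0, 0.0, 166.3]
contact_force: [0.8, 0.7, 0.4]
width: 0.0466
t 14.75 plate [-35.86 -39.76] z 0.1172 rot [1.7999e+02 3.0000e-02 1.6635e+02] Fp [0.64 0.91 0.4 ] w 0.0466 tau [-0.014 -0.04  -0.005]
turn [ 0.0002  0.0006 -0.0071] shift [ 0.0016 -0.0008  0.0022]
```

```bash
python3 -m creep '[[0,0,-0.007,0.0015,-0.0005,0.0015,0.5],[0,0,-0.007,0.0015,-0.0005,0.0015,0.5],[0,0,-0.007,0.0015,-0.0005,0.0015,0.15],[0,0,-0.007,0.0015,-0.0005,0.0015,0.1],[0,0,-0.007,0.0015,-0.0005,0.0015,0.1],[0,0,-0.007,0.0015,-0.0005,0.0015,0.1],[0,0,-0.007,0.0015,-0.0005,0.0015,0.1]]' 10; python3 -c "
from h import *
st()"
```

```text
t: 15.45
tool_pos: [0.515, 0.0245, 0.1155]
eef_rot: [-180.0, 0.0, 166.8]
contact_force: [-0.8, -0.9, 0.5]
width: 0.0181
t 15.45 plate [-37.68 -40.69] z 0.1155 rot [-1.7999e+02  1.0000e-02  1.6677e+02] Fp [-0.62 -1.03  0.47] w 0.0181 tau [-0.044  0.046  0.012]
```

```bash
python3 -m creep '[[0,0,0,0,0.004,0,0.1],[0,0,0,0,0.012,0,0.1],[0,0,0,0,0.02,0,0.1],[0,0,0,0,0.028,0,0.1],[0,0,0,0,0.036,0,0.1],[0,0,0,0,0.044,0,0.1],[0,0,0,0,0.052,0,0.1],[0,0,0,0,0.06,0,0.1],[0,0,0,0,0.068,0,0.1],[0,0,0,0,0.073,0,0.1]]' >/dev/null; python3 -c "from h import *;st()"
python3 -m creep '[[0,0,0,0,0.001,0,0.1],[0,0,0,0,0.002,0,0.1],[0,0,0,0,0.003,0,0.1],[0,0,0,0,0.004,0,0.1]]' >/dev/null; python3 -c "from h import *;st()"
```

```text
t 16.45 plate [-37.82  33.55] z 0.1154 rot [1.7998e+02 1.0000e-02 1.6683e+02] Fp [ 0.46 -0.54  3.71] w 0.0177 tau [-0.328  0.092  0.015]
t 16.85 plate [-37.69  35.82] z 0.1154 rot [-179.97   -0.    166.72] Fp [-0.32 -1.46  3.17] w 0.0179 tau [-0.315  0.14  -0.026]
```

```bash
python3 -m creep '[[0,0,0,0,0.0005,-0.0004,0.1],[0,0,0,0,0.001,-0.0005,0.1],[0,0,0,0,0.0015,-0.0005,0.1]]' >/dev/null; python3 -c "from h import *;st()"; for i in 1; do python3 -m creep '[[0,0,0,0,0.0005,0,0.1],[0,0,0,0,0.001,0,0.1]]' >/dev/null; python3 -c "from h import *;st()";python3 -m creep '[[0,0,0,0,0.0005,0,0.1],[0,0,0,0,0.001,0,0.1]]' >/dev/null; python3 -c "from h import *;st()"; done
```

```text
t 17.15 plate [-38.09  37.88] z 0.1155 rot [-1.7999e+02 -5.0000e-02  1.6677e+02] Fp [ 0.12 -0.52  0.58] w 0.0177 tau [-0.128 -0.053 -0.01 ]
t 17.35 plate [-38.17  39.01] z 0.1154 rot [-1.7999e+02 -5.0000e-02  1.6679e+02] Fp [ 0.04 -0.57 -2.11] w 0.0178 tau [-0.107 -0.009  0.015]
t 17.55 plate [-38.2   40.07] z 0.1155 rot [-1.7999e+02 -5.0000e-02  1.6679e+02] Fp [ 0.   -0.96 -3.11] w 0.0182 tau [-0.066 -0.016  0.008]
```

```bash
for i in 1; do python3 -m creep '[[0,0,0,0,0.0005,0.0005,0.1],[0,0,0,0,0.001,0.0005,0.1]]' >/dev/null; python3 -c "from h import *;st()";python3 -m creep '[[0,0,0,0,0.0005,0,0.1],[0,0,0,0,0.001,0,0.1]]' >/dev/null; python3 -c "from h import *;st()"; done
```

```text
t 17.75 plate [-37.8   40.91] z 0.1154 rot [-179.99   -0.    166.78] Fp [-0.01  0.02 -0.12] w 0.0178 tau [-0.154  0.071 -0.019]
t 17.95 plate [-37.67  41.94] z 0.1155 rot [-1.8000e+02  1.0000e-02  1.6677e+02] Fp [-0.43 -1.03 -0.14] w 0.018 tau [-0.13   0.062  0.011]
```

```bash
for i in 1; do python3 -m creep '[[0,0,0,0,0.0005,0,0.1],[0,0,0,0,0.001,0,0.1]]' >/dev/null; python3 -c "from h import *;st()";python3 -m creep '[[0,0,0,0,0.0005,0,0.1],[0,0,0,0,0.001,0,0.1]]' >/dev/null; python3 -c "from h import *;st()"; done
```

```text
t 18.15 plate [-37.64  42.94] z 0.1155 rot [-1.8000e+02  2.0000e-02  1.6677e+02] Fp [ 0.55 -0.04  1.06] w 0.0179 tau [-0.194  0.023  0.057]
t 18.35 plate [-37.65  43.55] z 0.1155 rot [-1.7996e+02  1.0000e-02  1.6677e+02] Fp [ 0.1  -2.27  0.31] w 0.0182 tau [-0.437  0.096  0.068]
```

Contact signs are starting (0.6 mm moved for 1 mm commanded, force −2.3 N). One more small step to confirm.

```bash
for i in 1; do python3 -m creep '[[0,0,0,0,0.0003,0,0.1],[0,0,0,0,0.0005,0,0.1]]' >/dev/null; python3 -c "from h import *;st()";python3 -m creep '[[0,0,0,0,0.0002,0,0.1],[0,0,0,0,0.0003,0,0.1]]' >/dev/null; python3 -c "from h import *;st()"; done
```

```text
t 18.55 plate [-37.66  43.75] z 0.1155 rot [-179.94    0.    166.75] Fp [ 0.3  -2.95  1.24] w 0.0178 tau [-0.576  0.167 -0.026]
t 18.75 plate [-37.62  44.03] z 0.1155 rot [-1.7994e+02  1.0000e-02  1.6675e+02] Fp [-0.85 -3.68  2.45] w 0.0179 tau [-0.785  0.192  0.034]
```

```bash
python3 -m creep '[[0,0,0,0,-0.0003,0,0.1],[0,0,0,0,-0.0006,0,0.1],[0,0,0,0,-0.0009,0,0.1],[0,0,0,0,-0.0012,0,0.1],[0,0,0,0,-0.0014,0,0.1]]' >/dev/null; python3 -c "from h import *;st()";python3 -m creep '[[0,0,0,0,0,0,0.23],[0,0,0,0,0,0,0.26],[0,0,0,0,0,0,0.26],[0,0,0,0,0.001,0,0.26],[0,0,0,0,0.002,0,0.26],[0,0,0,0,0.0025,0,0.26]]' >/dev/null; python3 -c "from h import *;st()"
```

```text
t 19.25 plate [-37.64  43.94] z 0.1154 rot [1.7995e+02 3.0000e-02 1.6680e+02] Fp [ 0.81 -0.75  2.36] w 0.0177 tau [-0.417  0.046 -0.007]
t 19.85 plate [-37.88  46.17] z 0.1153 rot [ 1.7999e+02 -1.0000e-02  1.6679e+02] Fp [ 1.01 -0.23  0.1 ] w 0.0241 tau [ 0.034 -0.002  0.062]
```

```bash
for i in 1; do python3 -m creep '[[0,0,0,0,0.0002,0,0.26],[0,0,0,0,0.0004,0,0.26]]' >/dev/null; python3 -c "from h import *;st()";python3 -m creep '[[0,0,0,0,0.0002,0,0.26],[0,0,0,0,0.0003,0,0.26]]' >/dev/null; python3 -c "from h import *;st()";python3 -m creep '[[0,0,0,0,0.0002,0,0.26],[0,0,0,0,0.0003,0,0.26]]' >/dev/null; python3 -c "from h import *;st()"; done
```

```text
t 20.05 plate [-37.8   46.29] z 0.1154 rot [-180.      0.    166.78] Fp [ 0.16 -0.29  0.31] w 0.0244 tau [-0.042 -0.005  0.026]
t 20.25 plate [-37.8   46.55] z 0.1154 rot [-180.     -0.    166.78] Fp [ 0.26 -0.44  0.85] w 0.024 tau [ 0.012 -0.013  0.006]
t 20.45 plate [-37.8   46.57] z 0.1153 rot [-1.7997e+02 -1.0000e-02  1.6677e+02] Fp [-0.26 -0.77  0.05] w 0.0241 tau [-0.126  0.021 -0.021]
```

```bash
for i in 1; do python3 -m creep '[[0,0,0,0,0.0002,0,0.26],[0,0,0,0,0.0004,0,0.26]]' >/dev/null; python3 -c "from h import *;st()";python3 -m creep '[[0,0,0,0,0.0002,0,0.26],[0,0,0,0,0.0003,0,0.26]]' >/dev/null; python3 -c "from h import *;st()"; done
```

```text
t 20.65 plate [-37.79  46.6 ] z 0.1153 rot [-1.7994e+02 -1.0000e-02  1.6675e+02] Fp [-0.17 -1.92  0.04] w 0.0243 tau [-0.342  0.138 -0.032]
t 20.85 plate [-37.64  46.84] z 0.1154 rot [-179.95    0.    166.75] Fp [ 0.16 -2.18  1.46] w 0.0242 tau [-0.512  0.081  0.017]
```

```bash
python3 -m creep '[[0,0,0,0,0.0002,0,0.26],[0,0,0,0,0.0004,0,0.26]]' >/dev/null; python3 -c "from h import *;st()";python3 -m creep '[[0,0,0,0,-0.0002,0,0.26],[0,0,0,0,-0.0004,0,0.26],[0,0,0,0,-0.0006,0,0.26],[0,0,0,0,-0.0008,0,0.26],[0,0,0,0,-0.001,0,0.26],[0,0,0,0,-0.0012,0,0.26],[0,0,0,0,-0.0014,0,0.26]]' >/dev/null; python3 -c "from h import *;st()"
```

```text
t 21.05 plate [-37.64  47.13] z 0.1154 rot [-179.93   -0.    166.75] Fp [ 0.13 -2.49  1.12] w 0.0241 tau [-0.793  0.125  0.012]
t 21.75 plate [-37.67  47.07] z 0.1153 rot [1.7996e+02 2.0000e-02 1.6680e+02] Fp [ 0.43 -1.69  0.99] w 0.0244 tau [-0.385 -0.182 -0.001]
```

```bash
python3 -m creep '[[0,0,0,0,-0.0002,0,0.26],[0,0,0,0,-0.0004,0,0.26],[0,0,0,0,-0.0006,0,0.26]]' >/dev/null; python3 -c "from h import *;st()";python3 -m creep '[[0,0,0,0,-0.001,0,0.26],[0,0,0,0,-0.0018,0,0.26],[0,0,0,0,-0.0022,0,0.26],[0,0,0,0,-0.0022,0,0.35],[0,0,0,0,-0.0022,0,0.5],[0,0,0,0,-0.0022,-0.001,0.5],[0,0,0,0,-0.0022,-0.02,0.5],[0,0,0,0,-0.0022,-0.05,0.5],[0,0,0,0,-0.0022,-0.06,0.5]]' >/dev/null; python3 -c "
from h import *;st();goto(p2w([.043,-.038]),.175,76.75)
a=[env.get_image(n) for n in('scene','top')]
cv2.imwrite('pics/c4.png',cv2.hconcat([cv2.resize(x,(390,390),interpolation=cv2.INTER_CUBIC) for x in(a[0][145:265,217:337],a[1][150:270,175:295])]))"
```

```text
t 22.05 plate [-38.09  46.74] z 0.1154 rot [ 1.7994e+02 -2.0000e-02  1.6681e+02] Fp [0.37 0.18 0.24] w 0.0239 tau [-0.174 -0.073  0.043]
t 22.95 plate [-36.33  44.5 ] z 0.1779 rot [179.87   0.25 166.78] Fp [ 0.88 -1.02 -0.42] w 0.0463 tau [ 0.012 -0.059 -0.011]
turn [0.0052 0.0017 1.5712] shift [-0.0793 -0.0825  0.003 ]
```

View pics/c4.png

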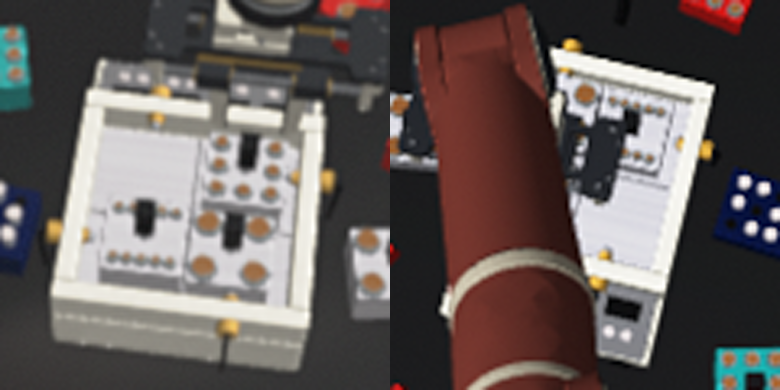

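The picture shows B in zone 3 by probe 3's port at left-crop (297,180), and A in zone 4. C alone is still in zone 1 and zone 2 is empty. Now C.

```bash
python3 -m creep '[[0,0,0.145,-0.008,-0.008,0,0.5],[0,0,0.29,-0.016,-0.016,0,0.5],[0,0,0.435,-0.024,-0.024,0,0.5],[0,0,0.58,-0.032,-0.032,0,0.5],[0,0,0.725,-0.04,-0.041,0,0.5],[0,0,0.87,-0.048,-0.05,0,0.5],[0,0,1.015,-0.056,-0.058,0,0.5],[0,0,1.16,-0.064,-0.066,0,0.5],[0,0,1.305,-0.072,-0.074,0,0.5],[0,0,1.45,-0.0793,-0.0825,0,0.5]]' >/dev/null; python3 -c "
from h import *
goto(p2w([.043,-.038]),.175,76.75)"
```

```text
turn [-0.0028  0.001   0.1153] shift [ 0.0009  0.0022 -0.0015]
```

```bash
python3 -m creep '[[0,0,0.115,0.0005,0.001,0,0.5],[0,0,0.115,0.0005,0.001,0,0.5],[0,0,0.115,0.0005,0.001,0.025,0.5],[0,0,0.115,0.0005,0.001,0.05,0.5],[0,0,0.115,0.0005,0.001,0.058,0.5],[0,0,0.115,0.0005,0.001,0.058,0.5],[0,0,0.115,0.0005,0.001,0.058,0.5]]'>/dev/null; python3 -c "
from h import *
st();goto(p2w([.043,-.038]),.115,76.75)"
```

```text
t 24.75 plate [ 42.94 -38.05] z 0.1179 rot [179.95  -0.    77.16] Fp [0.36 0.1  0.71] w 0.047 tau [-0.086  0.034  0.026]
turn [ 0.0009 -0.      0.0072] shift [0.0001 0.0001 0.0029]
```

```bash
python3 -m creep '[[0,0,0.007,0,0,0.0025,0.5],[0,0,0.007,0,0,0.0025,0.5],[0,0,0.007,0,0,0.0025,0.15],[0,0,0.007,0,0,0.0025,0.1],[0,0,0.007,0,0,0.0025,0.1],[0,0,0.007,0,0,0.0025,0.1],[0,0,0.007,0,0,0.0025,0.1]]' 10 >/dev/null; python3 -c "
from h import *
st()"
python3 -m creep '[[0,0,0,0,-0.004,0,0.1],[0,0,0,0,-0.012,0,0.1],[0,0,0,0,-0.02,0,0.1],[0,0,0,0,-0.028,0,0.1],[0,0,0,0,-0.036,0,0.1],[0,0,0,0,-0.044,0,0.1],[0,0,0,0,-0.052,0,0.1],[0,0,0,0,-0.06,0,0.1],[0,0,0,0,-0.068,0,0.1],[0,0,0,0,-0.074,0,0.1]]' >/dev/null; python3 -c "from h import *;st()"
python3 -m creep '[[0,0,0,0,-0.001,0,0.1],[0,0,0,0,-0.002,0,0.1],[0,0,0,0,-0.003,0,0.1],[0,0,0,0,-0.004,0,0.1]]' >/dev/null; python3 -c "from h import *;st()"
```

```text
t 25.45 plate [ 42.29 -38.05] z 0.1149 rot [-179.98   -0.     76.71] Fp [-0.39  0.35  0.75] w 0.018 tau [-0.046  0.138 -0.039]
t 26.45 plate [-32.33 -38.02] z 0.1149 rot [-179.99    0.     76.72] Fp [ 1.3   0.39 -1.07] w 0.0183 tau [-0.122 -0.085 -0.024]
t 26.85 plate [-35.2  -38.08] z 0.1149 rot [179.98   0.    76.7 ] Fp [ 0.33  0.35 -0.88] w 0.0178 tau [-0.113  0.005 -0.032]
```

```bash
for i in 1; do python3 -m creep '[[0,0,0,0,-0.0005,0,0.1],[0,0,0,0,-0.001,0,0.1],[0,0,0,0,-0.0015,0,0.1]]' >/dev/null; python3 -c "from h import *;st()";python3 -m creep '[[0,0,0,0,-0.0005,0,0.1],[0,0,0,0,-0.001,0,0.1]]' >/dev/null; python3 -c "from h import *;st()";python3 -m creep '[[0,0,0,0,-0.0005,0,0.1],[0,0,0,0,-0.001,0,0.1]]' >/dev/null; python3 -c "from h import *;st()"; done
```

```text
t 27.15 plate [-36.94 -38.07] z 0.1149 rot [179.99   0.    76.71] Fp [ 0.76 -0.29 -0.26] w 0.018 tau [-0.09  -0.056 -0.046]
t 27.35 plate [-38.02 -38.07] z 0.1148 rot [180.     0.    76.71] Fp [ 0.7  -0.07 -0.98] w 0.0182 tau [-0.164 -0.092  0.018]
t 27.55 plate [-39.08 -38.05] z 0.1149 rot [-180.      0.     76.71] Fp [ 1.18  0.86 -0.07] w 0.0181 tau [-0.101 -0.093  0.014]
```

```bash
for i in 1; do python3 -m creep '[[0,0,0,0,-0.0005,0,0.1],[0,0,0,0,-0.001,0,0.1]]' >/dev/null; python3 -c "from h import *;st()";python3 -m creep '[[0,0,0,0,-0.0005,0,0.1],[0,0,0,0,-0.001,0,0.1]]' >/dev/null; python3 -c "from h import *;st()"; done
```

```text
t 27.75 plate [-40.07 -38.03] z 0.1148 rot [1.800e+02 1.000e-02 7.671e+01] Fp [ 0.58  0.15 -0.87] w 0.0179 tau [-0.077 -0.03  -0.023]
t 27.95 plate [-41.06 -38.03] z 0.1149 rot [180.     0.    76.71] Fp [ 1.   -0.56  0.3 ] w 0.0179 tau [-0.082 -0.085  0.01 ]
```

```bash
for i in 1; do python3 -m creep '[[0,0,0,0,-0.0005,0,0.1],[0,0,0,0,-0.001,0,0.1]]' >/dev/null; python3 -c "from h import *;st()"; done
```

```text
t 28.15 plate [-42.06 -38.06] z 0.1149 rot [-180.      0.     76.71] Fp [ 1.16 -0.57  0.66] w 0.0176 tau [-0.083 -0.063 -0.052]
```

```bash
for i in 1; do python3 -m creep '[[0,0,0,0,-0.0005,0,0.1],[0,0,0,0,-0.001,0,0.1]]' >/dev/null; python3 -c "from h import *;st()";  python3 -m creep '[[0,0,0,0,-0.0005,0,0.1],[0,0,0,0,-0.001,0,0.1]]' >/dev/null; python3 -c "from h import *;st()"; done
```

```text
t 28.35 plate [-43.   -38.05] z 0.1148 rot [1.7999e+02 1.0000e-02 7.6710e+01] Fp [ 1.17 -0.8  -0.79] w 0.0183 tau [-0.133 -0.103  0.055]
t 28.55 plate [-43.49 -38.04] z 0.1149 rot [179.93   0.    76.71] Fp [ 2.54 -0.03 -2.22] w 0.0181 tau [-0.198 -0.376  0.03 ]
```

Contact is starting at about x −43. One small confirming step, then back off and release.

```bash
python3 -m creep '[[0,0,0,0,-0.0003,0,0.1],[0,0,0,0,-0.0006,0,0.1]]' >/dev/null; python3 -c "from h import *;st()"; python3 -m creep '[[0,0,0,0,0.0003,0,0.1],[0,0,0,0,0.0006,0,0.1],[0,0,0,0,0.0009,0,0.1],[0,0,0,0,0.0012,0,0.1]]' >/dev/null; python3 -c "from h import *;st()"
```

```text
t 28.75 plate [-43.82 -38.02] z 0.1149 rot [179.9    0.    76.71] Fp [ 3.46  0.52 -2.08] w 0.018 tau [-0.286 -0.647 -0.021]
t 29.15 plate [-43.64 -38.05] z 0.1148 rot [-179.97    0.     76.71] Fp [ 2.68  0.39 -0.84] w 0.0181 tau [-0.217 -0.34   0.01 ]
```

```bash
python3 -m creep '[[0,0,0,0,0.0002,0,0.1],[0,0,0,0,0.0003,0,0.1]]' >/dev/null; python3 -c "from h import *;st()"; python3 -m creep '[[0,0,0,0,0,0,0.23],[0,0,0,0,0,0,0.26],[0,0,0,0,0,0,0.26],[0,0,0,0,-0.001,0,0.26],[0,0,0,0,-0.002,0,0.26],[0,0,0,0,-0.0023,0,0.26]]' >/dev/null; python3 -c "from h import *;st()"
```

```text
t 29.35 plate [-43.5  -38.02] z 0.1149 rot [-179.95   -0.     76.71] Fp [ 0.69 -0.61  0.23] w 0.0177 tau [-0.156 -0.287 -0.005]
t 29.95 plate [-45.78 -38.02] z 0.1148 rot [-179.97    0.     76.72] Fp [ 0.33 -0.21 -0.45] w 0.0245 tau [-0.068  0.109 -0.001]
```

```bash
for i in 1; do python3 -m creep '[[0,0,0,0,-0.0002,0,0.26],[0,0,0,0,-0.0004,0,0.26]]' >/dev/null; python3 -c "from h import *;st()"; python3 -m creep '[[0,0,0,0,-0.0002,0,0.26],[0,0,0,0,-0.0004,0,0.26]]' >/dev/null; python3 -c "from h import *;st()"; python3 -m creep '[[0,0,0,0,-0.0002,0,0.26],[0,0,0,0,-0.0003,0,0.26]]' >/dev/null; python3 -c "from h import *;st()"; done
```

```text
t 30.15 plate [-45.85 -38.02] z 0.1149 rot [-180.      0.     76.71] Fp [0.26 0.38 0.11] w 0.0242 tau [-0.074  0.048 -0.023]
t 30.35 plate [-46.22 -38.04] z 0.1148 rot [180.     0.    76.71] Fp [1.12 0.74 0.16] w 0.024 tau [-0.107 -0.029  0.017]
t 30.55 plate [-46.21 -38.05] z 0.1149 rot [179.96   0.    76.71] Fp [ 1.5   0.22 -1.02] w 0.024 tau [-0.109 -0.089  0.031]
```

```bash
for i in 1; do python3 -m creep '[[0,0,0,0,-0.0002,0,0.26],[0,0,0,0,-0.0003,0,0.26]]' >/dev/null; python3 -c "from h import *;st()"; python3 -m creep '[[0,0,0,0,-0.0002,0,0.26],[0,0,0,0,-0.0003,0,0.26]]' >/dev/null; python3 -c "from h import *;st()"; done
```

```text
t 30.75 plate [-46.34 -38.04] z 0.1149 rot [179.94   0.    76.71] Fp [ 0.64 -0.34 -1.44] w 0.0241 tau [-0.111 -0.244 -0.01 ]
t 30.95 plate [-46.54 -38.05] z 0.115 rot [179.93   0.    76.71] Fp [ 2.07 -1.03 -0.66] w 0.0246 tau [-0.202 -0.346  0.024]
```

```bash
python3 -m creep '[[0,0,0,0,-0.0002,0,0.26],[0,0,0,0,-0.0004,0,0.26]]' >/dev/null; python3 -c "from h import *;st()"; python3 -m creep '[[0,0,0,0,0.0002,0,0.26],[0,0,0,0,0.0004,0,0.26],[0,0,0,0,0.0006,0,0.26],[0,0,0,0,0.0008,0,0.26],[0,0,0,0,0.001,0,0.26],[0,0,0,0,0.0012,0,0.26],[0,0,0,0,0.0014,0,0.26]]' >/dev/null; python3 -c "from h import *;st()"
```

```text
t 31.15 plate [-46.82 -38.04] z 0.1151 rot [179.91  -0.    76.7 ] Fp [ 2.78  0.1  -0.72] w 0.0245 tau [-0.2   -0.513 -0.002]
t 31.85 plate [-46.56 -38.05] z 0.1148 rot [-179.94    0.     76.71] Fp [ 1.37 -0.02  1.41] w 0.0242 tau [-0.143 -0.264 -0.001]
```

```bash
python3 -m creep '[[0,0,0,0,0.0002,0,0.26],[0,0,0,0,0.0004,0,0.26],[0,0,0,0,0.0006,0,0.26],[0,0,0,0,0.0008,0,0.26]]' >/dev/null; python3 -c "from h import *;st()"; python3 -m creep '[[0,0,0,0,0.0008,0,0.26],[0,0,0,0,0.0016,0,0.26],[0,0,0,0,0.0022,0,0.26],[0,0,0,0,0.0022,0,0.35],[0,0,0,0,0.0022,0,0.5],[0,0,0,0,0.0022,-0.001,0.5],[0,0,0,0,0.0022,-0.02,0.5],[0,0,0,0,0.0022,-0.05,0.5],[0,0,0,0,0.0022,-0.09,0.5],[0,0,0,0,0.0022,-0.12,0.5]]' >/dev/null; python3 -c "
from h import *;st()"
```

```text
t 32.25 plate [-46.23 -38.06] z 0.1145 rot [-1.7988e+02  1.0000e-02  7.6720e+01] Fp [ 0.16 -0.14 -0.4 ] w 0.0243 tau [-0.099  0.051 -0.029]
t 33.25 plate [-42.74 -38.15] z 0.237 rot [ 1.7991e+02 -2.0000e-02  7.6690e+01] Fp [0.98 0.33 0.  ] w 0.0464 tau [-0.099 -0.014 -0.01 ]
```

```bash
python3 -m creep '[[0,0,0,-0.03,0,0,0.5],[0,0,0,-0.07,0,0,0.5],[0,0,0,-0.11,0,0,0.5],[0,0,0,-0.15,0,0,0.5],[0,0,0,-0.19,0,0,0.5],[0,0,0,-0.23,0,0,0.5],[0,0,0,-0.26,0,0,0.5],[0,0,0,-0.26,0,0,0.5]]'
python3 - <<'E'
from h import *
a={n:env.get_image(n) for n in('scene','top')}
for n in a: cv2.imwrite(f'pics/{n}5.png',a[n])
cv2.imwrite('pics/c5.png',cv2.hconcat([cv2.resize(x,(390,390),interpolation=cv2.INTER_CUBIC) for x in(a['scene'][145:265,217:337],a['top'][150:270,175:295])]))
for n,roi in(("top",(200,160,268,232)),("scene",(235,170,315,250))):
    im=a[n];x0,y0,x1,y1=roi
    g2=np.zeros(im.shape[:2],np.uint8); g2[y0:y1,x0:x1]=(im.max(2)<70)[y0:y1,x0:x1]
    N,l,s,ce=cv2.connectedComponentsWithStats(g2)
    for i in range(1,N):
        if 15<s[i,4]<120: print(n,s[i].tolist(),(w2p(plane(n,ce[i],.13)[0])*1000).round(1))
E
```

```text
t: 34.05
tool_pos: [0.4483, -0.2301, 0.2354]
eef_rot: [180.0, 0.2, 76.2]
contact_force: [-0.7, 0.1, -0.4]
width: 0.046
top [223, 178, 6, 7, 34] [46.2 37.9]
top [215, 202, 6, 7, 37] [-37.2  43.6]
top [240, 209, 5, 7, 30] [-41.7 -37.8]
top [262, 209, 6, 23, 76] [ -58.  -118.2]
scene [263, 182, 5, 10, 46] [-43.1 -37.2]
scene [291, 186, 6, 11, 49] [-38.4  44.6]
scene [286, 211, 6, 10, 53] [44.2 39. ]
scene [312, 224, 3, 26, 42] [108.4 112.4]
```

View pics/c5.png

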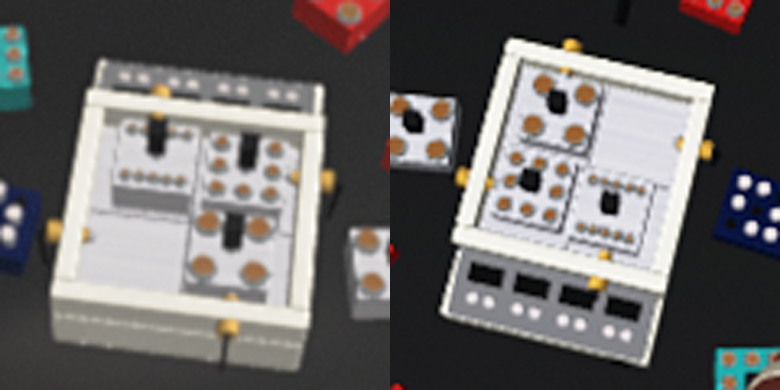

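View pics/top5.png

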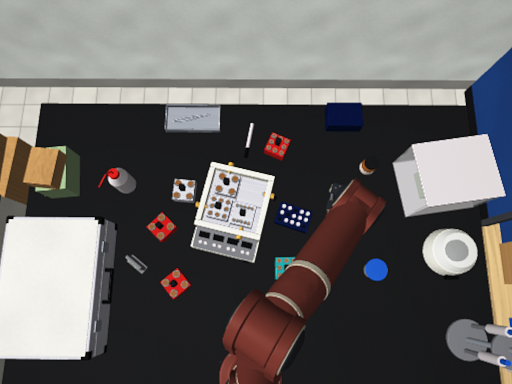

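The final pictures show the blocks where the pushes left them: A at about (44,39), B at (−38,44) and C at (−43,−38) mm in the plate frame. Zone 1 is empty and the bystanders are unmoved. Handing in.

```bash
python3 -c "from cell import env;print(env.close_job())"
```

```text
the job is handed in; nothing more can be done
None
```

I moved all three blocks on one zone clockwise, one at a time: A (four vials) from zone 3 to 4, B (eight) from 2 to 3, then C (ten) from 1 to 2. The job was handed in at about 34 s; it reports no verdict.

Each block was slid flat by its grip until the probe's spring showed in the force reading, peaking at about 3–5 N on the tool. I then backed off and let go. A final light push with one finger, jaws loose, felt the spring again, and the finger was withdrawn slowly so the block stayed on the probe.

**Last checks:**
- **Positions:** the final pictures put A at about (44,39), B at (−38,44) and C at (−43,−38) mm in the plate frame. Zone 1 is empty and no bystander has visibly moved.
- **View disagreement:** the two camera views differ by about 1–2 mm, most for A's x (46 against 44 mm). That is within the stated calibration.
- **Probe contact:** a picture cannot confirm contact after release. It rests on the spring forces felt during the last push and the slow withdrawal. Force noise was about 0.5–1 N.
- **Vertical force:** while sliding, the tool briefly pressed down with up to about 6.6 N on A. It pulled up with up to about 3 N on B and 2.5 N on A. I corrected these in small steps, and the tool height showed no lifting.

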